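# Find the fullest tablet tin by feel and hold it up

## Robot

A 6-joint arm with a two-finger parallel gripper is mounted at the origin on the work surface. World frame = base frame: x ahead of the robot, y to its left, z up, the work surface at z = 0. Lengths are in m, angles in degrees, forces in N, time in s.
With the tool pointing down it reaches from about 0.35 to 0.975 m from the base axis. Payload 4.9 kg.
Tool frame: the origin (TCP) lies at the very end of the fingers, on their centre line; the grasp point (between the pads) lies 19 mm behind it; y points along the fingers, z is the direction in which the jaws open and shut, and the axes are right-handed (so a half turn about y gives the same grasp; the last joint's range is limited). The gripper opens to 85 mm and grips with 20 to 120 N. Pads are 22 mm wide; open, the fingers measure 114 mm over their backs; the gripper's body (76 mm by 85 mm) begins 54 mm behind the grasp point. The pads swing forward as they close: fully open they stand 13 mm farther back than shut.
Start: joints at [69.156, 3.019, 92.412, -0, 84.569, -6.818], TCP at [0.151, 0.606, 0.231] pointing down, gripper open.
Joint ranges: [-172.51, 172.51], [-57.92, 126.97], [3.15, 148.05], [-58.71, 238.71], [5.1, 150.11], [-179.66, 179.66]. Speed limits (degrees/s): [147.25, 147.25, 180, 180, 180, 180].

## Interface

Orientations are given as a 3x3 rotation matrix whose columns are the frame's x, y, z axes.
In Python, from workcell import get_obs, read_camera, get_calibration, finish_job gives the robot as it stands.
- The arm moves only by the tool move_arm, never from a script. Its argument "plan" is a list of rows, each an object with "claw": the closure, from -1 (fully open) to 1 (shut), so that 0 is half open; "travel": the shift along the tool's x, y, z in mm, a list of three; "rotation": the turn, a rotation vector about the tool's x, y, z in degrees, a list of three. In form: [{"claw": claw, "travel": [x, y, z], "rotation": [wx, wy, wz]}, ...]. A call has 1 to 10 rows; each row shifts and turns the pose as measured when the row begins, along the tool's axes as they then stand; what a row does not reach is not made up. A row lasts 1/10 s, in which the tool goes at most 50 mm and 8.59 degrees, less where a joint would pass 70% of its speed; a pose out of reach is approached as far as the arm can. A call with a gripper value outside its range is refused whole. The fingers move at their own pace and stop on an object; "grip_force" is the grip in N (left out, the last holds). Time passes only in rows, so rows that do not move let the fingers close. It gives the time, the measured TCP pose, the force and the opening at its end, in the units of the state.
- get_obs(): the state, without advancing time (a new reading comes with each control period).
- read_camera(name): name is "scene" or "top"; returns (picture, depth): 400x640x3 uint8, blue, green, red; 400x640 float32, m along the optical axis (not along the pixel's ray), 0 where there is no reading.
- get_calibration(name): a dict with "intrinsics" (3x3 intrinsics, pixels), "dist_coeffs" ([k1, k2, p1, p2, k3] as OpenCV has them; the pictures are not rectified), "R" (3x3) and "t" (3): a world point X has camera coordinates R X + t. Camera axes: x right, y down, z forward; pixel columns grow to the right and rows downward; lengths in m; the calibration is good to about 2 mm. A picture is of the moment at which its call begins. get_calibration takes no time and is no camera call.
- finish_job(): hands the job in, once; it reports no verdict.
The state is a dict: "clock": time; "joints": joint angles; "qd": joint speeds; "joint_torque": joint torques, N m; "eef_pos": TCP position; "tcp_rot": TCP orientation; "contact_force": force on the tool from outside, world axes, zero at the start; "ft_torque": the same for the moment, N m; "grip_width": finger opening in m.
Only numpy, scipy, OpenCV 4.12 (cv2) and the standard library are available. Lean on these libraries where they do the work, as an engineer would, in place of code of your own. Each camera call takes 0.05 s, during which the arm holds its last target.

## Task

Three identical closed tins stand on the rubber mats of the cupboard floor, and one holds clearly more than the others. Heft them one at a time, first the left one, then the middle one, then the right one, lifting each a few centimetres clear of its mat, and set each back upright on its own mat without dropping it (the right one need not go back if it is the heaviest). Finish while holding the heaviest tin upright in the gripper, its base at least 10 cm above the board, with the other two standing on their mats and everything else left where it was.

Things in the scene. Friction and masses are not known exactly. Their poses are not given: they have to be found in the camera images.
- tin_left_mid (a point): centre of the tin that stands on the left mat. This point: on the tin's axis, half-way up, 45 mm above its base; z is up the axis. One of three identical closed metal tins of solid cleaning blocks, each an upright cylinder 60 mm in diameter (61 mm over the paper band and the lid) and 90 mm high
- tin_left: the tin of the left mat, origin at the centre of its base. Which tin is the heaviest changes every time: each with its contents weighs 0.2 to 0.75 kg, and the heaviest at least 0.2 kg more than either other one. The contents stay inside and may shift by 3 mm
- tin_middle_mid (a point): centre of the tin that stands on the middle mat. This point: on the tin's axis, half-way up, 45 mm above its base; z is up the axis. One of three identical closed metal tins of solid cleaning blocks, each an upright cylinder 60 mm in diameter (61 mm over the paper band and the lid) and 90 mm high
- tin_middle: the tin of the middle mat, origin at the centre of its base. Which tin is the heaviest changes every time: each with its contents weighs 0.2 to 0.75 kg, and the heaviest at least 0.2 kg more than either other one. The contents stay inside and may shift by 3 mm
- tin_right_mid (a point): centre of the tin that stands on the right mat. This point: on the tin's axis, half-way up, 45 mm above its base; z is up the axis. One of three identical closed metal tins of solid cleaning blocks, each an upright cylinder 60 mm in diameter (61 mm over the paper band and the lid) and 90 mm high
- tin_right: the tin of the right mat, origin at the centre of its base. Which tin is the heaviest changes every time: each with its contents weighs 0.2 to 0.75 kg, and the heaviest at least 0.2 kg more than either other one. The contents stay inside and may shift by 3 mm
- mat_left: fixed flat round black rubber mat, 84 mm in diameter and 4 mm thick, the one on the robot's left (largest y); a tin stands at its centre. Origin: centre of its underside, on the board. Neighbouring mats are at least 0.13 m apart, centre to centre
- mat_middle: fixed flat round black rubber mat, 84 mm in diameter and 4 mm thick, the one in the middle; a tin stands at its centre. Origin: centre of its underside, on the board. Neighbouring mats are at least 0.13 m apart, centre to centre
- mat_right: fixed flat round black rubber mat, 84 mm in diameter and 4 mm thick, the one on the robot's right (smallest y); a tin stands at its centre. Origin: centre of its underside, on the board. Neighbouring mats are at least 0.13 m apart, centre to centre
- nut: loose brass pipe nut, a ring 32 mm across and 18 mm high, lying between the left and middle mats; to be left alone. Origin: on the thing itself
- pipe_stub: loose white plastic pipe end, 32 mm across and 35 mm high, standing between the middle and right mats; to be left alone. Origin: on the thing itself
- sponge: loose sponge, 60 x 95 x 29 mm, nearer the robot than the mats, on the left; to be left alone. Origin: on the thing itself
- brush: loose brush lying crosswise, about 0.2 m long, nearer the robot than the mats, on the right; to be left alone. Origin: on the thing itself
- jar: loose closed jar, 60 mm across and 75 mm high, beyond the mats, left of the middle; to be left alone. Origin: on the thing itself
- cup: loose white cup, 72 mm across and 75 mm high, beyond the mats, right of the middle; to be left alone. Origin: on the thing itself
- wrench: loose wrench lying crosswise, beyond the mats, on the left; to be left alone. Origin: on the thing itself

How it is judged (in metres and radians):
On the way, in this order (a step that is already met when the one before it is completed fails the run):
1. the tin of the left mat is gripped and lifted at least 13 mm clear of its mat (height (world z) of tin_left_mid above 0.062 m and contact force between tin_left and the fingers above 0.5 N), for 0.2 s.
2. the tin of the middle mat is gripped and lifted at least 13 mm clear of its mat (height (world z) of tin_middle_mid above 0.062 m and contact force between tin_middle and the fingers above 0.5 N), for 0.2 s.
3. the tin of the right mat is gripped and lifted at least 13 mm clear of its mat (height (world z) of tin_right_mid above 0.062 m and contact force between tin_right and the fingers above 0.5 N), for 0.2 s.
At the end, for the whole second after the job is handed in: The heaviest tin is gripped within 60 mm of its centre, still, upright within 20 degrees, its centre more than 140 mm above the board; the other two stand upright and still, untouched, within 20 mm of where they began, and press on their mats with the weight of a lighter tin (1 to 4.8 N) (((height (world z) of tin_left_mid above 0.14 m and angle between tin_left_mid's own z axis and vertical below 0.35 rad and contact force between tin_left and the fingers above 1 N and distance between the grasp point and tin_left_mid below 0.06 m and linear speed of tin_left below 0.05 m/s and distance of each of tin_middle_mid, tin_right_mid from where it was at the start of the episode below 0.02 m and angle between each of tin_middle_mid, tin_right_mid's own z axis and vertical below 0.1 rad and linear speed of each of tin_middle, tin_right below 0.02 m/s and contact force between each of tin_middle, tin_right and the fingers below 0.1 N and contact force between tin_middle and mat_middle between 1 and 4.8 N and contact force between tin_right and mat_right between 1 and 4.8 N) or (height (world z) of tin_middle_mid above 0.14 m and angle between tin_middle_mid's own z axis and vertical below 0.35 rad and contact force between tin_middle and the fingers above 1 N and distance between the grasp point and tin_middle_mid below 0.06 m and linear speed of tin_middle below 0.05 m/s and distance of each of tin_left_mid, tin_right_mid from where it was at the start of the episode below 0.02 m and angle between each of tin_left_mid, tin_right_mid's own z axis and vertical below 0.1 rad and linear speed of each of tin_left, tin_right below 0.02 m/s and contact force between each of tin_left, tin_right and the fingers below 0.1 N and contact force between tin_left and mat_left between 1 and 4.8 N and contact force between tin_right and mat_right between 1 and 4.8 N) or (height (world z) of tin_right_mid above 0.14 m and angle between tin_right_mid's own z axis and vertical below 0.35 rad and contact force between tin_right and the fingers above 1 N and distance between the grasp point and tin_right_mid below 0.06 m and linear speed of tin_right below 0.05 m/s and distance of each of tin_left_mid, tin_middle_mid from where it was at the start of the episode below 0.02 m and angle between each of tin_left_mid, tin_middle_mid's own z axis and vertical below 0.1 rad and linear speed of each of tin_left, tin_middle below 0.02 m/s and contact force between each of tin_left, tin_middle and the fingers below 0.1 N and contact force between tin_left and mat_left between 1 and 4.8 N and contact force between tin_middle and mat_middle between 1 and 4.8 N))); the arm keeps its last pose, push and grip.
It fails at once if one of the other loose things is moved by more than 30 mm (distance of any of nut, pipe_stub, sponge, brush, jar, cup, wrench from where it was at the start of the episode above 0.03 m).
It fails at once if a tin is tipped by more than 45 degrees (angle between any of tin_left_mid, tin_middle_mid, tin_right_mid's own z axis and vertical above 0.8 rad).
It fails at once if a tin is dropped (falls free faster than 0.5 m/s) ((contact force between tin_left and anything else below 0.1 N and linear speed of tin_left above 0.5 m/s) or (contact force between tin_middle and anything else below 0.1 N and linear speed of tin_middle above 0.5 m/s) or (contact force between tin_right and anything else below 0.1 N and linear speed of tin_right above 0.5 m/s)).
It also fails if it takes over 64 s, if anything falls off the work surface, if the arm or the gripper's body presses on something with over 40 N, if the wrist force passes 120 N, or if a joint passes its speed limit or range.

## Working session

There is one attempt and no reset: what is moved stays moved. The work goes in short steps, Python scripts to look and compute and a tool call to move; the robot and the scene stay as the last step left them, time stands still between calls to the robot, and variables do not carry over. Pictures are saved under pics/ and viewed, and the job is handed in when it is done.

Besides the shell and the picture viewer there is one more tool, called after "Request:" by a JSON object that holds its "name" and its "arguments". move_arm: Moves the arm, as the interface text tells. Its arguments: {"type":"object","properties":{"plan":{"type":"array"},"grip_force":{"type":"number"}},"required":["plan"]}

```bash
mkdir -p pics; ls
python3 - <<'E'
from workcell import *
import cv2,numpy as np
o=get_obs()
for k,v in o.items(): print(k,np.round(v,4).tolist())
for n in ("scene","top"):
    p,d=read_camera(n); cv2.imwrite(f"pics/{n}0.png",p); np.savez(f"{n}0.npz",p=p,d=d)
    c=get_calibration(n); print(n,{k:np.round(v,4).tolist() for k,v in c.items()}, (d>0).mean())
E
```

```text
pics
clock 0.0
joints [69.1573, 3.0548, 92.4932, -0.0018, 84.5682, -6.8159]
qd [-0.0182, 0.0333, 0.004, 0.0064, 0.0154, 0.064]
joint_torque [-0.0018, -39.3661, -37.0184, -0.0002, 0.0069, 0.0]
eef_pos [0.1512, 0.6058, 0.2301]
tcp_rot [[0.9702, -0.0007, 0.2424], [-0.2424, -0.0019, 0.9702], [-0.0002, -1.0, -0.002]]
contact_force [-0.3565, 0.3958, -0.3687]
ft_torque [-0.0125, 0.017, 0.026]
grip_width 0.0853
scene {'intrinsics': [[503.8674, 0.0, 314.7088], [0.0, 503.8674, 187.513], [0.0, 0.0, 1.0]], 'dist_coeffs': [-0.0764, 0.0, 0.0, 0.0, 0.0], 'R': [[0.3292, 0.9443, -0.0001], [0.7102, -0.2476, -0.6591], [-0.6223, 0.2169, -0.7521]], 't': [-0.1865, -0.3663, 1.3712]} 0.99601171875
top {'intrinsics': [[496.6338, 0.0, 319.2833], [0.0, 496.6338, 193.4737], [0.0, 0.0, 1.0]], 'dist_coeffs': [-0.1416, 0.0, 0.0, 0.0, 0.0], 'R': [[0.0194, -0.9998, 0.0065], [-0.9839, -0.0202, -0.1775], [0.1776, -0.0029, -0.9841]], 't': [0.0066, 0.571, 1.1649]} 0.99591015625
```

View pics/scene0.png

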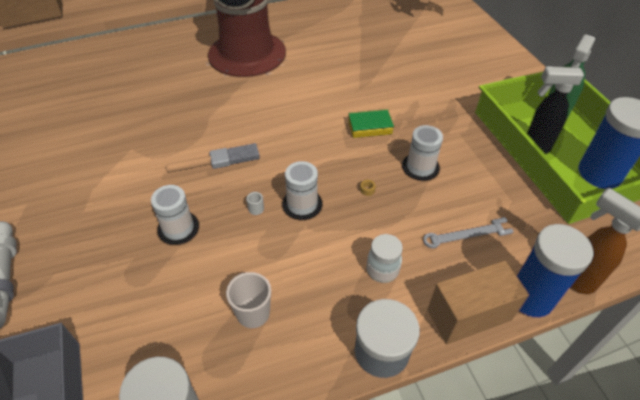

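View pics/top0.png

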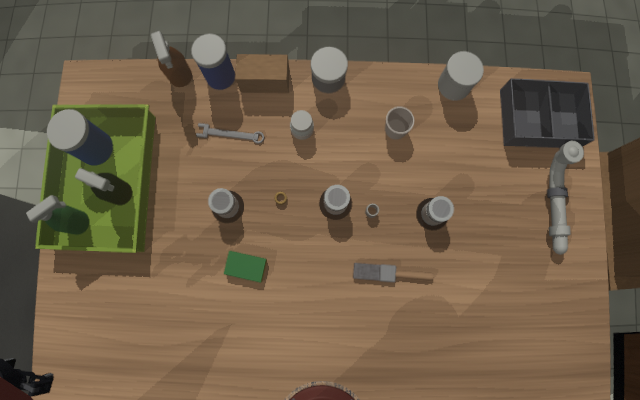

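The scene view shows the tins at about (424,152), (301,190) and (172,212), and the top view shows them at (223,203), (336,200) and (437,211), left to right. The nut is at (280,198) and the pipe stub at (373,210) in the top view. Next I'll turn both depth images into world points.

```bash
cat > h.py <<'E'
import numpy as np,cv2
from workcell import *
def cloud(n,d):
    c=get_calibration(n);K=np.array(c["intrinsics"]);D=np.array(c["dist_coeffs"])
    v,u=np.mgrid[0:400,0:640]
    q=cv2.undistortPoints(np.stack([u,v],-1).reshape(-1,1,2).astype(np.float64),K,D).reshape(400,640,2)
    P=np.dstack([q[...,0]*d,q[...,1]*d,d])-np.array(c["t"])
    W=P@np.array(c["R"]); W[d<=0]=np.nan
    return W
def circ(p):
    from scipy.optimize import least_squares
    (cx,cy),r=cv2.minEnclosingCircle(p.astype(np.float32)); return cx,cy,r
E
python3 - <<'E'
from h import *
np.set_printoptions(precision=4,suppress=True)
W={n:cloud(n,np.load(f"{n}0.npz")["d"]) for n in("scene","top")}
px={"scene":[(424,132),(301,170),(170,193)],"top":[(219,200),(337,195),(440,209)]}
for n in W:
    w=W[n]; bd=w[(w[...,0]>.35)&(w[...,0]<.8)&(abs(w[...,1])<.35)]; z=bd[:,2]
    print(n,"board z",np.median(z))
    for (u,v) in px[n]:
        c=w[v,u]
        m=(np.hypot(w[...,0]-c[0],w[...,1]-c[1])<.06)
        zz=w[...,2]; top=m&(zz>c[2]-.006)&(zz<c[2]+.006)
        print(n,c,"lid",circ(w[top][:,:2]),np.percentile(w[top],[5,50,95],axis=0)[:,2],w[top].mean(0),top.sum())
    # other things
for n in W:
    w=W[n]; zz=w[...,2]
    m=((zz>.012)&(w[...,0]>.3)&(w[...,0]<.85)&(abs(w[...,1])<.42)).astype(np.uint8)
    k,l,s,_=cv2.connectedComponentsWithStats(m)
    for i in range(1,k):
        if s[i,4]<25: continue
        q=w[l==i]; print(n,s[i],np.nanpercentile(q,[2,98],axis=0).ravel())
E
```

```text
scene board z 0.0012755701719074065
scene [0.5316 0.2481 0.0956] lid (0.5413181781768799, 0.2514398396015167, 0.032584190368652344) [0.0921 0.0954 0.0978] [0.5436 0.2493 0.0953] 528
scene [ 0.5509 -0.022   0.0963] lid (0.556422770023346, -0.02393079176545143, 0.03160262480378151) [0.0925 0.0952 0.0973] [ 0.558  -0.0251  0.0951] 638
scene [ 0.5251 -0.2658  0.0947] lid (0.533650279045105, -0.2716197073459625, 0.032783392816782) [0.0913 0.095  0.0969] [ 0.5364 -0.2715  0.0947] 736
top board z 0.0005839972357994556
top [0.542  0.2544 0.0971] lid (0.5415979027748108, 0.2513710856437683, 0.03134840354323387) [0.0918 0.0945 0.0983] [0.5412 0.2509 0.0948] 468
top [ 0.5597 -0.0237  0.0968] lid (0.5557277202606201, -0.023456301540136337, 0.030411310493946075) [0.0917 0.0946 0.0982] [ 0.5556 -0.0237  0.0947] 479
top [ 0.5316 -0.269   0.0934] lid (0.5335075259208679, -0.27147290110588074, 0.031892530620098114) [0.0902 0.0943 0.0978] [ 0.5326 -0.2697  0.0942] 508
scene [348 109  46  26 981] [0.3587 0.1473 0.0135 0.427  0.2405 0.0329]
scene [ 408  125   34   49 1312] [0.5173 0.2209 0.0148 0.5719 0
[... 902 characters left out ...]
-0.364   0.0146  0.8496 -0.31    0.1182]
top [385 107  30  32 530] [ 0.724  -0.2107  0.0153  0.7889 -0.1441  0.0778]
top [290 110  24  29 555] [0.7213 0.0397 0.0186 0.7739 0.0926 0.0794]
top [324 185  26  30 613] [ 0.5262 -0.05    0.0285  0.5822  0.0046  0.0987]
top [209 188  30  30 659] [0.5116 0.2219 0.0219 0.5686 0.2767 0.0988]
top [274 192  13  13  78] [0.5498 0.1014 0.0125 0.5789 0.1291 0.023 ]
top [422 196  31  30 688] [ 0.5031 -0.2959  0.0191  0.5601 -0.2409  0.0986]
top [366 204  13  14  79] [ 0.521  -0.1284  0.0128  0.55   -0.0994  0.0391]
top [224 251  43  31 930] [0.3599 0.15   0.0233 0.422  0.2421 0.0341]
top [353 263  81  19 930] [ 0.3641 -0.2594  0.013   0.4022 -0.0736  0.0236]
```

Request:
{"name": "move_arm", "arguments": {"plan": [{"claw": -1, "travel": [0, 0, 0], "rotation": [0, 7.6, 0]}, {"claw": -1, "travel": [0, 0, 0], "rotation": [0, 7.6, 0]}, {"claw": -1, "travel": [0, 0, 0], "rotation": [0, 7.6, 0]}, {"claw": -1, "travel": [0, 0, 0], "rotation": [0, 7.6, 0]}, {"claw": -1, "travel": [0, 0, 0], "rotation": [0, 7.6, 0]}, {"claw": -1, "travel": [0, 0, 0], "rotation": [0, 7.6, 0]}, {"claw": -1, "travel": [0, 0, 0], "rotation": [0, 7.6, 0]}, {"claw": -1, "travel": [0, 0, 0], "rotation": [0, 7.6, 0]}, {"claw": -1, "travel": [0, 0, 0], "rotation": [0, 7.6, 0]}, {"claw": -1, "travel": [0, 0, 0], "rotation": [0, 7.6, 0]}], "grip_force": 50}}

```text
clock: 1.1
eef_pos: [0.1499, 0.6022, 0.2224]
tcp_rot: [[-0.055, -0.005, 0.998], [-0.998, -0.014, -0.055], [0.014, -1.0, -0.004]]
contact_force: [-0.2, -0.6, 0.4]
grip_width: 0.0853
```

```bash
cat > d.py <<'E'
import sys,numpy as np
from h import *
from scipy.spatial.transform import Rotation as Ro
np.set_printoptions(precision=2,suppress=True)
o=get_obs();R=np.array(o["tcp_rot"]);Rd=np.array([[0,0,1],[-1,0,0],[0,-1,0.]])
t=np.array([float(a) for a in sys.argv[1:4]])
print("pos",np.round(o["eef_pos"],4),"t",o["clock"],"w",o["grip_width"],"F",np.array(o["contact_force"]),"tau",np.array(o["joint_torque"]),"q",np.array(o["joints"]))
print("travel mm",R.T@(t-o["eef_pos"])*1000,"rot",Ro.from_matrix(R.T@Rd).as_rotvec(degrees=True))
E
python3 d.py .5415 .2514 .2
```

```text
pos [0.15 0.6  0.22] t 1.1 w 0.08533060883931333 F [-0.17 -0.57  0.42] tau [  0.   -39.41 -36.88   0.     0.05  -1.14] q [69.15  3.29 92.99 -0.   84.56 72.3 ]
travel mm [328.49  25.21 410.32] rot [ 0.28 -3.14  0.79]
```

Request:
{"name": "move_arm", "arguments": {"plan": [{"claw": -1, "travel": [32, -1, 38], "rotation": [0, -3, 0]}, {"claw": -1, "travel": [34, -1, 37], "rotation": [0, 0, 0]}, {"claw": -1, "travel": [34, -1, 37], "rotation": [0, 0, 0]}, {"claw": -1, "travel": [34, -1, 37], "rotation": [0, 0, 0]}, {"claw": -1, "travel": [34, -1, 37], "rotation": [0, 0, 0]}, {"claw": -1, "travel": [34, -1, 37], "rotation": [0, 0, 0]}, {"claw": -1, "travel": [34, -1, 37], "rotation": [0, 0, 0]}, {"claw": -1, "travel": [34, -1, 37], "rotation": [0, 0, 0]}, {"claw": -1, "travel": [34, -1, 37], "rotation": [0, 0, 0]}, {"claw": -1, "travel": [0, 0, 0], "rotation": [0, 0, 0]}]}}

```text
clock: 2.1
eef_pos: [0.4811, 0.2917, 0.228]
tcp_rot: [[0.002, -0.01, 1.0], [-1.0, -0.019, 0.002], [0.019, -1.0, -0.01]]
contact_force: [0.3, 0.1, -0.1]
grip_width: 0.0851
```

```bash
python3 d.py .5415 .2514 .15
```

```text
pos [0.48 0.29 0.23] t 2.1 w 0.08512501312203286 F [ 0.3   0.1  -0.15] tau [ -1.71 -32.98 -37.17  -0.37  -0.06  -0.26] q [ 24.04  -4.65 100.33  -0.78  85.27  24.02]
travel mm [38.95 78.13 61.09] rot [0.55 0.1  1.1 ]
```

Request:
{"name": "move_arm", "arguments": {"plan": [{"claw": -1, "travel": [20, 10, 31], "rotation": [0.5, 0, 1.1]}, {"claw": -1, "travel": [20, 20, 30], "rotation": [0, 0, 0]}, {"claw": -1, "travel": [0, 20, 0], "rotation": [0, 0, 0]}, {"claw": -1, "travel": [0, 0, 0], "rotation": [0, 0, 0]}]}}

```text
clock: 2.5
eef_pos: [0.5435, 0.2503, 0.1757]
tcp_rot: [[-0.0, -0.002, 1.0], [-1.0, 0.002, -0.0], [-0.002, -1.0, -0.002]]
contact_force: [-0.8, -0.3, 0.1]
grip_width: 0.0856
```

```bash
python3 d.py .5415 .2514 .046
python3 - <<'E'
from h import *
p,d=read_camera("scene");cv2.imwrite("pics/s1.png",p)
E
```

```text
pos [0.54 0.25 0.18] t 2.5 w 0.08562526096132665 F [-0.78 -0.3   0.11] tau [ -0.66 -38.61 -37.89  -0.02  -0.25  -0.01] q [17.53  1.77 99.1   0.16 79.22 17.51]
travel mm [ -0.82 129.76  -1.74] rot [ 0.13 -0.01 -0.13]
```

View pics/s1.png

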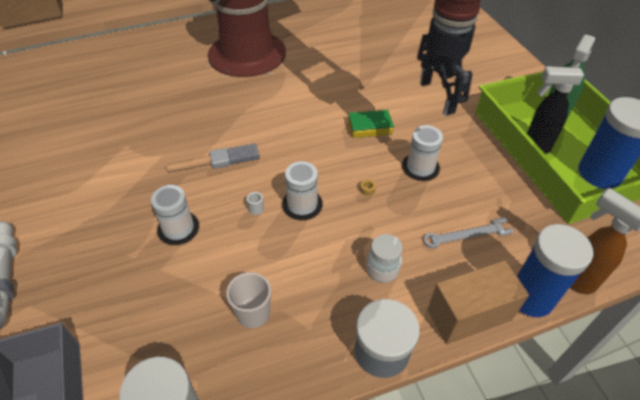

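The gripper shows around (450,100), up and to the right of the left tin. I'll project the TCP to check that agrees.

```bash
cat > pr.py <<'E'
from h import *
def pr(n,X):
    c=get_calibration(n);R=np.array(c["R"]);return cv2.projectPoints(np.array(X,float).reshape(-1,3),cv2.Rodrigues(R)[0],np.array(c["t"],float),np.array(c["intrinsics"]),np.array(c["dist_coeffs"]))[0].reshape(-1,2)
E
python3 - <<'E'
from pr import *
o=get_obs();print(o["eef_pos"],pr("scene",[o["eef_pos"],[.5415,.2514,.094],[.5415,.2514,.2]]))
p,d=read_camera("top");cv2.imwrite("pics/t1.png",p);print(pr("top",[o["eef_pos"]]))
p,d=read_camera("scene");cv2.imwrite("pics/s2.png",p)
w=cloud("scene",d); m=(w[...,2]>.13)&(w[...,2]<.2)&(w[...,0]<.65)&(w[...,1]>.1)&(w[...,1]<.42);print(m.sum());q=w[m];print(np.percentile(q,[2,50,98],axis=0))
E
```

```text
[0.54428139 0.25066354 0.17753848] [[435.15083097 104.12602328]
 [427.59761821 135.33964613]
 [436.87285998  93.81050179]]
[[213.73504974 192.99116373]]
40
[[0.49927248 0.23981036 0.1934028 ]
 [0.50268165 0.24617419 0.19605353]
 [0.5950701  0.2603415  0.19975832]]
```

View pics/t1.png

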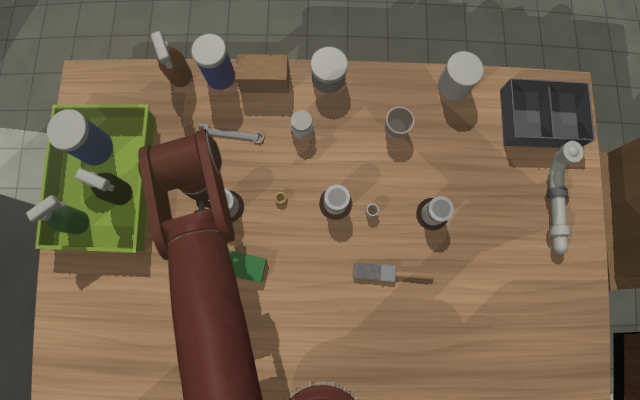

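View pics/s2.png

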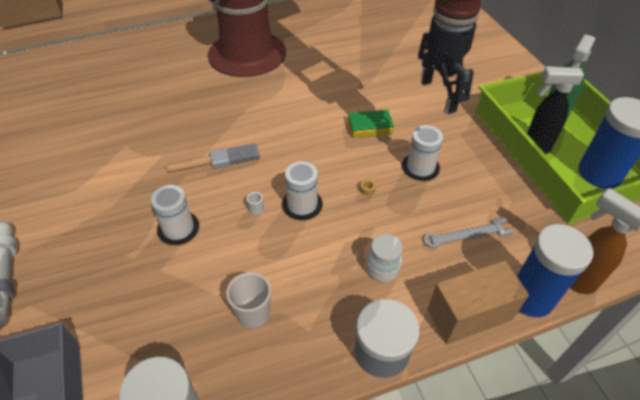

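Both fit: the finger points centre at x≈0.547, y≈0.25, over the tin, with the jaws along x. Next I lower onto the tin.

Request:
{"name": "move_arm", "arguments": {"plan": [{"claw": -1, "travel": [-1, 25, -2], "rotation": [0, 0, 0]}, {"claw": -1, "travel": [0, 30, 0], "rotation": [0, 0, 0]}, {"claw": -1, "travel": [0, 30, 0], "rotation": [0, 0, 0]}, {"claw": -1, "travel": [0, 20, 0], "rotation": [0, 0, 0]}, {"claw": -1, "travel": [0, 8, 0], "rotation": [0, 0, 0]}, {"claw": -1, "travel": [0, 0, 0], "rotation": [0, 0, 0]}]}}

```text
clock: 3.25
eef_pos: [0.5477, 0.2608, 0.0765]
tcp_rot: [[0.01, 0.023, 1.0], [-1.0, 0.011, 0.01], [-0.011, -1.0, 0.024]]
contact_force: [-0.2, -0.2, 0.1]
grip_width: 0.0852
```

```bash
python3 d.py .5415 .2514 .041
```

```text
pos [0.55 0.26 0.08] t 3.25 w 0.08523384507625677 F [-0.21 -0.25  0.12] tau [ -0.11 -38.86 -33.2    0.01  -0.17  -0.  ] q [ 18.35   7.78 102.86   0.2   67.88  17.73]
travel mm [ 9.78 35.28 -7.13] rot [-1.35  0.55 -0.64]
```

Request:
{"name": "move_arm", "arguments": {"plan": [{"claw": -1, "travel": [10, 0, -7], "rotation": [-1.3, 0.5, -0.6]}, {"claw": -1, "travel": [0, 15, 0], "rotation": [0, 0, 0]}, {"claw": -1, "travel": [0, 15, 0], "rotation": [0, 0, 0]}, {"claw": -1, "travel": [0, 0, 0], "rotation": [0, 0, 0]}]}}

```text
clock: 3.65
eef_pos: [0.5431, 0.2515, 0.0496]
tcp_rot: [[0.001, 0.007, 1.0], [-1.0, 0.002, 0.001], [-0.002, -1.0, 0.007]]
contact_force: [0.1, -0.1, -0.5]
grip_width: 0.0857
```

```bash
python3 d.py .5415 .2514 .041
```

```text
pos [0.54 0.25 0.05] t 3.65 w 0.08565254669956908 F [ 0.05 -0.07 -0.45] tau [ -0.09 -40.63 -33.74  -0.01  -0.22  -0.  ] q [ 17.73   9.42 103.93   0.    66.22  17.66]
travel mm [ 0.12  8.58 -1.66] rot [-0.41  0.06 -0.13]
```

Request:
{"name": "move_arm", "arguments": {"plan": [{"claw": -1, "travel": [0, 8, -1.6], "rotation": [-0.4, 0, 0]}, {"claw": 1, "travel": [0, -0.5, 0], "rotation": [0, 0, 0]}, {"claw": 1, "travel": [0, -0.5, 0], "rotation": [0, 0, 0]}, {"claw": 1, "travel": [0, -0.5, 0], "rotation": [0, 0, 0]}, {"claw": 1, "travel": [0, -0.5, 0], "rotation": [0, 0, 0]}, {"claw": 1, "travel": [0, -0.5, 0], "rotation": [0, 0, 0]}, {"claw": 1, "travel": [0, -0.5, 0], "rotation": [0, 0, 0]}], "grip_force": 50}}

```text
clock: 4.35
eef_pos: [0.5405, 0.2511, 0.042]
tcp_rot: [[0.001, -0.003, 1.0], [-1.0, 0.002, 0.001], [-0.002, -1.0, -0.003]]
contact_force: [0.6, 0.3, -5.0]
grip_width: 0.0597
```

```bash
python3 d.py .5415 .2514 .041
```

```text
pos [0.54 0.25 0.04] t 4.35 w 0.05971490867515201 F [ 0.56  0.34 -4.97] tau [  0.06 -42.4  -34.05   0.03   0.31   0.01] q [ 17.7   10.02 104.08   0.15  66.02  17.58]
travel mm [-0.26  0.99  0.99] rot [ 0.15  0.06 -0.1 ]
```

Request:
{"name": "move_arm", "arguments": {"plan": [{"claw": 1, "travel": [0, -12, 0], "rotation": [0, 0, 0]}, {"claw": 1, "travel": [0, -15, 0], "rotation": [0, 0, 0]}, {"claw": 1, "travel": [0, -12, 0], "rotation": [0, 0, 0]}, {"claw": 1, "travel": [0, -6, 0], "rotation": [0, 0, 0]}, {"claw": 1, "travel": [0, -0.7, 0], "rotation": [0, 0, 0]}, {"claw": 1, "travel": [0, -0.7, 0], "rotation": [0, 0, 0]}, {"claw": 1, "travel": [0, -0.7, 0], "rotation": [0, 0, 0]}, {"claw": 1, "travel": [0, -0.7, 0], "rotation": [0, 0, 0]}]}}

```text
clock: 5.15
eef_pos: [0.5382, 0.2503, 0.0923]
tcp_rot: [[0.001, -0.008, 1.0], [-1.0, 0.0, 0.001], [-0.0, -1.0, -0.008]]
contact_force: [0.5, -0.0, -6.9]
grip_width: 0.0596
```

```bash
python3 d.py .5415 .2514 .042
python3 - <<'E'
from h import *
p,d=read_camera("scene");cv2.imwrite("pics/s3.png",p)
F=[get_obs()["contact_force"]]
for i in range(3): read_camera("scene");F.append(get_obs()["contact_force"])
print(np.round(F,2).tolist())
E
python3 d.py .5415 .2514 .042
```

```text
pos [0.54 0.25 0.09] t 5.15 w 0.059582689208453686 F [ 0.47 -0.02 -6.9 ] tau [  0.01 -42.49 -37.42   0.01   0.02   0.  ] q [ 17.69   6.2  102.92   0.15  71.31  17.59]
travel mm [-1.04 50.25  3.65] rot [ 0.45  0.06 -0.01]
[[0.39, 0.12, -6.47], [-0.11, 0.65, -6.01], [0.34, -0.45, -6.77], [0.65, 0.07, -6.81]]
pos [0.54 0.25 0.09] t 5.35 w 0.05936676188689269 F [ 0.65  0.07 -6.81] tau [ -0.   -42.39 -37.31   0.01   0.04   0.  ] q [ 17.7    6.2  102.92   0.15  71.3   17.59]
travel mm [-1.01 50.19  3.61] rot [ 0.45  0.05 -0.01]
```

View pics/s3.png

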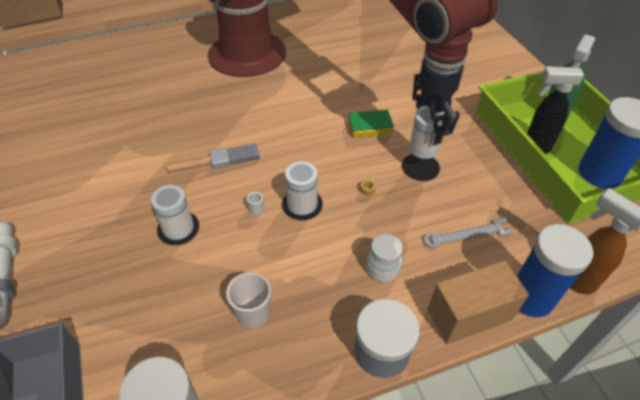

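The left tin is clear of its mat, at about (425,133), and weighs around 6.7 N, so it is probably the heaviest. I'll set it back down now.

Request:
{"name": "move_arm", "arguments": {"plan": [{"claw": 1, "travel": [-1, 14, 2.5], "rotation": [0.4, 0, 0]}, {"claw": 1, "travel": [0, 14, 0], "rotation": [0, 0, 0]}, {"claw": 1, "travel": [0, 8, 0], "rotation": [0, 0, 0]}, {"claw": 1, "travel": [0, 2, 0], "rotation": [0, 0, 0]}, {"claw": 1, "travel": [0, -0.5, 0], "rotation": [0, 0, 0]}]}}

```text
clock: 5.85
eef_pos: [0.5401, 0.2512, 0.0518]
tcp_rot: [[0.001, -0.003, 1.0], [-1.0, -0.0, 0.001], [0.0, -1.0, -0.003]]
contact_force: [0.5, -0.7, -7.0]
grip_width: 0.06
```

```bash
python3 d.py .5405 .2511 .042
```

```text
pos [0.54 0.25 0.05] t 5.85 w 0.06000142283398092 F [ 0.5  -0.74 -6.99] tau [ -0.02 -43.05 -35.67  -0.    -0.03   0.  ] q [ 17.77   9.24 103.88   0.03  67.04  17.71]
travel mm [0.07 9.83 0.44] rot [0.17 0.06 0.03]
```

Request:
{"name": "move_arm", "arguments": {"plan": [{"claw": 1, "travel": [0, 5, 0.4], "rotation": [0, 0, 0]}, {"claw": 1, "travel": [0, 2, 0], "rotation": [0, 0, 0]}, {"claw": 1, "travel": [0, 1, 0], "rotation": [0, 0, 0]}, {"claw": 1, "travel": [0, 0, 0], "rotation": [0, 0, 0]}]}}

```text
clock: 6.25
eef_pos: [0.5414, 0.2514, 0.0445]
tcp_rot: [[0.001, -0.001, 1.0], [-1.0, 0.0, 0.001], [-0.0, -1.0, -0.001]]
contact_force: [-1.2, -0.7, -6.7]
grip_width: 0.0592
```

```bash
python3 d.py .5405 .2511 .042
```

```text
pos [0.54 0.25 0.04] t 6.25 w 0.05918504356944522 F [-1.17 -0.72 -6.74] tau [ -0.02 -43.58 -35.62  -0.    -0.02  -0.  ] q [ 17.76   9.91 103.93   0.03  66.21  17.69]
travel mm [ 0.35  2.47 -0.9 ] rot [ 0.06  0.06 -0.01]
```

Request:
{"name": "move_arm", "arguments": {"plan": [{"claw": 1, "travel": [0, 1.5, -0.5], "rotation": [0, 0, 0]}, {"claw": 1, "travel": [0, 1, 0], "rotation": [0, 0, 0]}, {"claw": 1, "travel": [0, 0.5, 0], "rotation": [0, 0, 0]}]}}

```text
clock: 6.55
eef_pos: [0.5414, 0.2517, 0.0421]
tcp_rot: [[0.001, 0.0, 1.0], [-1.0, 0.001, 0.001], [-0.001, -1.0, 0.0]]
contact_force: [-0.4, 0.9, -6.4]
grip_width: 0.0599
```

```bash
python3 d.py .5405 .2511 .042
```

```text
pos [0.54 0.25 0.04] t 6.55 w 0.05985353359093864 F [-0.44  0.9  -6.42] tau [  0.   -43.59 -35.39  -0.     0.     0.  ] q [ 17.78  10.06 104.02   0.03  65.88  17.71]
travel mm [ 0.55  0.11 -0.94] rot [-0.03  0.06 -0.04]
```

Request:
{"name": "move_arm", "arguments": {"plan": [{"claw": 1, "travel": [0, 1, 0], "rotation": [0, 0, 0]}, {"claw": 1, "travel": [0, 0.5, 0], "rotation": [0, 0, 0]}]}}

```text
clock: 6.75
eef_pos: [0.5417, 0.2517, 0.042]
tcp_rot: [[0.001, 0.0, 1.0], [-1.0, 0.001, 0.001], [-0.001, -1.0, 0.0]]
contact_force: [-1.6, -0.0, -3.6]
grip_width: 0.0599
```

Contact: the load has started to transfer to the mat.

Request:
{"name": "move_arm", "arguments": {"plan": [{"claw": 1, "travel": [0, 1, 0], "rotation": [0, 0, 0]}, {"claw": 1, "travel": [0, 0.7, 0], "rotation": [0, 0, 0]}]}}

```text
clock: 6.95
eef_pos: [0.5419, 0.2518, 0.0419]
tcp_rot: [[0.001, 0.0, 1.0], [-1.0, 0.0, 0.001], [-0.0, -1.0, 0.0]]
contact_force: [-2.9, -1.1, 0.2]
grip_width: 0.0598
```

Request:
{"name": "move_arm", "arguments": {"plan": [{"claw": 0, "travel": [0, -0.5, 0], "rotation": [0, 0, 0]}, {"claw": -1, "travel": [0, -0.5, 0], "rotation": [0, 0, 0]}, {"claw": -1, "travel": [0, -0.7, 0], "rotation": [0, 0, 0]}, {"claw": -1, "travel": [0, -0.7, 0], "rotation": [0, 0, 0]}, {"claw": -1, "travel": [0, -0.7, 0], "rotation": [0, 0, 0]}, {"claw": -1, "travel": [0, -0.7, 0], "rotation": [0, 0, 0]}]}}

```text
clock: 7.55
eef_pos: [0.5464, 0.2532, 0.0491]
tcp_rot: [[0.001, 0.011, 1.0], [-1.0, 0.004, 0.001], [-0.004, -1.0, 0.011]]
contact_force: [0.4, 0.0, -0.3]
grip_width: 0.0854
```

```bash
python3 d.py .5415 .2514 .19
```

```text
pos [0.55 0.25 0.05] t 7.55 w 0.08542275961675454 F [ 0.35  0.04 -0.27] tau [  0.   -39.76 -32.35   0.    -0.05  -0.  ] q [ 17.78   9.77 103.59   0.03  65.97  17.71]
travel mm [   1.27 -140.93   -3.35] rot [-0.63  0.05 -0.23]
```

Request:
{"name": "move_arm", "arguments": {"plan": [{"claw": -1, "travel": [1, -5, -4], "rotation": [-0.6, 0, -0.2]}, {"claw": -1, "travel": [0, -25, 0], "rotation": [0, 0, 0]}, {"claw": -1, "travel": [0, -35, 0], "rotation": [0, 0, 0]}, {"claw": -1, "travel": [0, -35, 0], "rotation": [0, 0, 0]}, {"claw": -1, "travel": [0, -25, 0], "rotation": [0, 0, 0]}, {"claw": -1, "travel": [0, 0, 0], "rotation": [0, 0, 0]}]}}

```text
clock: 8.15
eef_pos: [0.5406, 0.2518, 0.1792]
tcp_rot: [[0.001, -0.004, 1.0], [-1.0, -0.001, 0.001], [0.001, -1.0, -0.004]]
contact_force: [0.5, 0.3, 0.1]
grip_width: 0.0856
```

```bash
python3 d.py .556 -.0237 .18;python3 - <<'E'
from h import *
p,d=read_camera("scene");cv2.imwrite("pics/s4.png",p)
E
```

```text
pos [0.54 0.25 0.18] t 8.15 w 0.08556131782871232 F [0.47 0.28 0.13] tau [  0.08 -35.91 -34.48   0.     0.28  -0.  ] q [17.81  1.44 99.1   0.02 79.69 17.75]
travel mm [275.47  -0.63  15.1 ] rot [0.22 0.06 0.05]
```

View pics/s4.png

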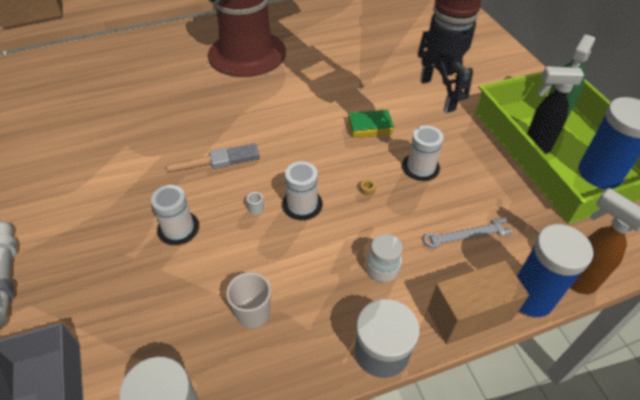

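The left tin is standing upright on its mat again at (424,152). The middle tin is next.

Request:
{"name": "move_arm", "arguments": {"plan": [{"claw": -1, "travel": [30, -1, 2], "rotation": [0, 0, 0]}, {"claw": -1, "travel": [42, -1, 2], "rotation": [0, 0, 0]}, {"claw": -1, "travel": [42, -1, 2], "rotation": [0, 0, 0]}, {"claw": -1, "travel": [42, -1, 2], "rotation": [0, 0, 0]}, {"claw": -1, "travel": [42, -1, 2], "rotation": [0, 0, 0]}, {"claw": -1, "travel": [42, -1, 2], "rotation": [0, 0, 0]}, {"claw": -1, "travel": [25, -1, 2], "rotation": [0, 0, 0]}, {"claw": -1, "travel": [0, -1, 0], "rotation": [0, 0, 0]}]}}

```text
clock: 9.0
eef_pos: [0.5463, -0.0217, 0.1701]
tcp_rot: [[0.005, -0.029, 1.0], [-1.0, -0.001, 0.005], [0.001, -1.0, -0.029]]
contact_force: [-0.7, 0.6, -0.3]
grip_width: 0.0857
```

```bash
python3 d.py .556 -.0237 .042
```

```text
pos [ 0.55 -0.02  0.17] t 9.0 w 0.08566497190096319 F [-0.68  0.55 -0.29] tau [ -1.14 -32.86 -36.08  -0.22   0.03  -0.17] q [ -9.9   -3.92 105.27  -0.36  80.3  -10.13]
travel mm [  1.89 127.79  13.41] rot [1.69 0.3  0.06]
```

Request:
{"name": "move_arm", "arguments": {"plan": [{"claw": -1, "travel": [2, 0, 11], "rotation": [1.7, 0.3, 0]}, {"claw": -1, "travel": [0, 20, 0], "rotation": [0, 0, 0]}, {"claw": -1, "travel": [0, 20, 0], "rotation": [0, 0, 0]}, {"claw": -1, "travel": [0, 15, 0], "rotation": [0, 0, 0]}, {"claw": -1, "travel": [0, 0, 0], "rotation": [0, 0, 0]}]}}

```text
clock: 9.5
eef_pos: [0.5534, -0.0206, 0.1061]
tcp_rot: [[-0.001, -0.009, 1.0], [-1.0, 0.003, -0.001], [-0.003, -1.0, -0.009]]
contact_force: [-0.8, 0.5, -0.5]
grip_width: 0.0852
```

```bash
python3 d.py .556 -.0237 .042
```

```text
pos [ 0.55 -0.02  0.11] t 9.5 w 0.08517893634365718 F [-0.84  0.48 -0.45] tau [ -0.23 -34.8  -35.17  -0.    -0.16  -0.  ] q [ -9.87   0.08 107.85   0.09  72.62  -9.86]
travel mm [ 3.34 64.07  3.19] rot [ 0.53 -0.04 -0.18]
```

Request:
{"name": "move_arm", "arguments": {"plan": [{"claw": -1, "travel": [3, 15, 3], "rotation": [0.5, 0, 0]}, {"claw": -1, "travel": [0, 20, 0], "rotation": [0, 0, 0]}, {"claw": -1, "travel": [0, 15, 0], "rotation": [0, 0, 0]}, {"claw": -1, "travel": [0, 0, 0], "rotation": [0, 0, 0]}]}}

```text
clock: 9.9
eef_pos: [0.5564, -0.0212, 0.0546]
tcp_rot: [[0.002, -0.001, 1.0], [-1.0, 0.004, 0.002], [-0.004, -1.0, -0.001]]
contact_force: [-0.0, -0.6, -0.9]
grip_width: 0.0854
```

```bash
python3 d.py .556 -.0237 .042
```

```text
pos [ 0.56 -0.02  0.05] t 9.9 w 0.08537272024372752 F [-0.01 -0.63 -0.94] tau [ -0.15 -35.83 -33.26   0.01  -0.2   -0.  ] q [ -9.95   4.01 109.31   0.23  66.76 -10.14]
travel mm [ 2.57 12.54 -0.35] rot [ 0.04  0.11 -0.22]
```

Request:
{"name": "move_arm", "arguments": {"plan": [{"claw": -1, "travel": [2.5, 11, -0.5], "rotation": [0, 0, -0.2]}, {"claw": -1, "travel": [0, 0, 0], "rotation": [0, 0, 0]}, {"claw": 1, "travel": [0, -0.5, 0], "rotation": [0, 0, 0]}, {"claw": 1, "travel": [0, -0.5, 0], "rotation": [0, 0, 0]}, {"claw": 1, "travel": [0, -0.5, 0], "rotation": [0, 0, 0]}, {"claw": 1, "travel": [0, -0.5, 0], "rotation": [0, 0, 0]}, {"claw": 1, "travel": [0, -0.5, 0], "rotation": [0, 0, 0]}, {"claw": 1, "travel": [0, -0.5, 0], "rotation": [0, 0, 0]}]}}

```text
clock: 10.7
eef_pos: [0.5563, -0.0236, 0.0476]
tcp_rot: [[0.002, 0.0, 1.0], [-1.0, -0.0, 0.002], [0.0, -1.0, 0.0]]
contact_force: [0.1, 0.1, -2.6]
grip_width: 0.0587
```

```bash
python3 d.py .556 -.0237 .042
```

```text
pos [ 0.56 -0.02  0.05] t 10.7 w 0.05871961804762465 F [ 0.13  0.13 -2.61] tau [ -0.   -37.47 -33.91  -0.    -0.01   0.  ] q [-10.09   4.55 109.5   -0.    65.92 -10.21]
travel mm [ 0.09  5.6  -0.34] rot [-0.02  0.13  0.  ]
```

Request:
{"name": "move_arm", "arguments": {"plan": [{"claw": 1, "travel": [0, -12, 0], "rotation": [0, 0, 0]}, {"claw": 1, "travel": [0, -15, 0], "rotation": [0, 0, 0]}, {"claw": 1, "travel": [0, -10, 0], "rotation": [0, 0, 0]}, {"claw": 1, "travel": [0, -0.7, 0], "rotation": [0, 0, 0]}, {"claw": 1, "travel": [0, -0.7, 0], "rotation": [0, 0, 0]}, {"claw": 1, "travel": [0, -0.7, 0], "rotation": [0, 0, 0]}, {"claw": 1, "travel": [0, -0.7, 0], "rotation": [0, 0, 0]}, {"claw": 1, "travel": [0, -0.7, 0], "rotation": [0, 0, 0]}]}}

```text
clock: 11.5
eef_pos: [0.5564, -0.0236, 0.0922]
tcp_rot: [[0.002, 0.001, 1.0], [-1.0, -0.0, 0.002], [0.0, -1.0, 0.001]]
contact_force: [0.0, -0.4, -3.0]
grip_width: 0.0584
```

```bash
python3 - <<'E'
from h import *
p,d=read_camera("scene");cv2.imwrite("pics/s5.png",p)
F=[get_obs()["contact_force"]]
for i in range(2): read_camera("scene");F.append(get_obs()["contact_force"])
print(np.round(F,2).tolist())
E
python3 d.py .5562 -.0237 .047
```

```text
[[0.15, -0.45, -3.78], [-0.25, -0.17, -4.22], [-0.26, -0.28, -3.27]]
pos [ 0.56 -0.02  0.09] t 11.65 w 0.058599274588692504 F [-0.26 -0.28 -3.27] tau [  0.   -36.43 -35.56  -0.    -0.     0.  ] q [-10.08   1.06 108.31   0.    70.55 -10.21]
travel mm [ 0.11 45.24 -0.25] rot [-0.08  0.13  0.01]
```

View pics/s5.png

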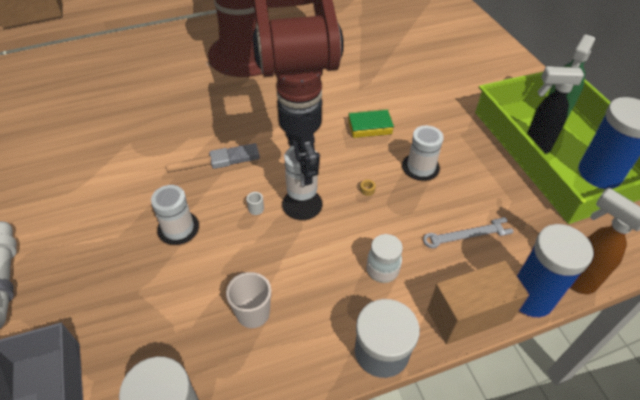

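The middle tin is lifted to about (301,175), with its mat clear below, and weighs about 3.6 N. It is lighter than the left one, so I'll put it back.

Request:
{"name": "move_arm", "arguments": {"plan": [{"claw": 1, "travel": [0, 14, 0], "rotation": [0, 0, 0]}, {"claw": 1, "travel": [0, 14, 0], "rotation": [0, 0, 0]}, {"claw": 1, "travel": [0, 6, 0], "rotation": [0, 0, 0]}, {"claw": 1, "travel": [0, 3, 0], "rotation": [0, 0, 0]}, {"claw": 1, "travel": [0, 1, 0], "rotation": [0, 0, 0]}, {"claw": 1, "travel": [0, 0, 0], "rotation": [0, 0, 0]}]}}

```text
clock: 12.25
eef_pos: [0.5546, -0.0233, 0.0482]
tcp_rot: [[0.002, -0.003, 1.0], [-1.0, 0.001, 0.002], [-0.001, -1.0, -0.003]]
contact_force: [-0.1, -0.5, -3.4]
grip_width: 0.0588
```

```bash
python3 d.py .556 -.0237 .047
```

```text
pos [ 0.55 -0.02  0.05] t 12.25 w 0.058834420764557256 F [-0.13 -0.48 -3.45] tau [ -0.01 -37.08 -33.64  -0.     0.01  -0.  ] q [-10.09   4.41 109.58   0.    66.2  -10.22]
travel mm [0.4  1.24 1.37] rot [ 0.19  0.13 -0.03]
```

Request:
{"name": "move_arm", "arguments": {"plan": [{"claw": 1, "travel": [0, 1, 1], "rotation": [0.2, 0, 0]}, {"claw": 1, "travel": [0, 1, 0], "rotation": [0, 0, 0]}, {"claw": 1, "travel": [0, 0.7, 0], "rotation": [0, 0, 0]}]}}

```text
clock: 12.55
eef_pos: [0.5567, -0.0234, 0.0465]
tcp_rot: [[0.002, 0.003, 1.0], [-1.0, 0.0, 0.002], [-0.0, -1.0, 0.003]]
contact_force: [-0.2, 0.2, -4.1]
grip_width: 0.0584
```

Request:
{"name": "move_arm", "arguments": {"plan": [{"claw": 1, "travel": [0, 1, 0], "rotation": [0, 0, 0]}, {"claw": 1, "travel": [0, 0.7, 0], "rotation": [0, 0, 0]}]}}

```text
clock: 12.75
eef_pos: [0.557, -0.0235, 0.0462]
tcp_rot: [[0.002, 0.003, 1.0], [-1.0, 0.0, 0.002], [-0.0, -1.0, 0.003]]
contact_force: [-2.0, 0.3, 1.8]
grip_width: 0.0585
```

Request:
{"name": "move_arm", "arguments": {"plan": [{"claw": 0, "travel": [0, -0.5, 0], "rotation": [0, 0, 0]}, {"claw": -1, "travel": [0, -0.5, 0], "rotation": [0, 0, 0]}, {"claw": -1, "travel": [0, -0.5, 0], "rotation": [0, 0, 0]}, {"claw": -1, "travel": [0, -0.5, 0], "rotation": [0, 0, 0]}, {"claw": -1, "travel": [0, -0.5, 0], "rotation": [0, 0, 0]}]}}

```text
clock: 13.25
eef_pos: [0.5596, -0.024, 0.0511]
tcp_rot: [[0.002, 0.009, 1.0], [-1.0, -0.001, 0.002], [0.001, -1.0, 0.009]]
contact_force: [0.4, -0.1, -0.4]
grip_width: 0.086
```

```bash
python3 d.py .556 -.0237 .18
```

```text
pos [ 0.56 -0.02  0.05] t 13.25 w 0.08602201149705442 F [ 0.36 -0.08 -0.35] tau [  0.   -35.53 -32.21   0.    -0.04   0.  ] q [-10.09   4.37 109.31   0.04  65.8  -10.23]
travel mm [  -0.18 -128.95   -2.41] rot [-0.52  0.12  0.05]
```

Request:
{"name": "move_arm", "arguments": {"plan": [{"claw": -1, "travel": [0, -5, -3], "rotation": [-0.5, 0, 0]}, {"claw": -1, "travel": [0, -25, 0], "rotation": [0, 0, 0]}, {"claw": -1, "travel": [0, -35, 0], "rotation": [0, 0, 0]}, {"claw": -1, "travel": [0, -35, 0], "rotation": [0, 0, 0]}, {"claw": -1, "travel": [0, -25, 0], "rotation": [0, 0, 0]}, {"claw": -1, "travel": [0, 0, 0], "rotation": [0, 0, 0]}]}}

```text
clock: 13.85
eef_pos: [0.5552, -0.0238, 0.1814]
tcp_rot: [[0.002, -0.003, 1.0], [-1.0, -0.001, 0.002], [0.001, -1.0, -0.003]]
contact_force: [0.2, -0.4, 0.7]
grip_width: 0.0854
```

```bash
python3 d.py .5335 -.2715 .18;python3 - <<'E'
from h import *
p,d=read_camera("scene");cv2.imwrite("pics/s6.png",p)
E
```

```text
pos [ 0.56 -0.02  0.18] t 13.85 w 0.08544380239621316 F [ 0.18 -0.44  0.66] tau [  0.09 -31.91 -34.71  -0.     0.28  -0.  ] q [-10.09  -4.25 104.46  -0.08  79.96 -10.19]
travel mm [247.67   1.67 -22.24] rot [0.19 0.12 0.04]
```

View pics/s6.png

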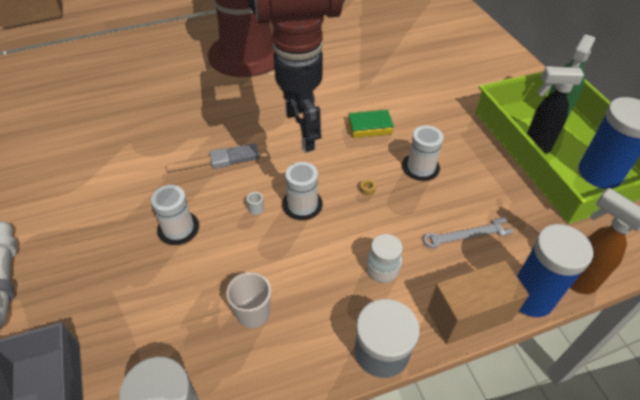

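The middle tin is back upright on its mat at (301,190). Next is the right one.

Request:
{"name": "move_arm", "arguments": {"plan": [{"claw": -1, "travel": [30, -1, -3], "rotation": [0, 0, 0]}, {"claw": -1, "travel": [40, -1, -4], "rotation": [0, 0, 0]}, {"claw": -1, "travel": [40, -1, -4], "rotation": [0, 0, 0]}, {"claw": -1, "travel": [40, -1, -4], "rotation": [0, 0, 0]}, {"claw": -1, "travel": [40, -1, -4], "rotation": [0, 0, 0]}, {"claw": -1, "travel": [35, -1, -3], "rotation": [0, 0, 0]}, {"claw": -1, "travel": [18, -1, 0], "rotation": [0, 0, 0]}, {"claw": -1, "travel": [0, -1, 0], "rotation": [0, 0, 0]}]}}

```text
clock: 14.7
eef_pos: [0.5257, -0.271, 0.1721]
tcp_rot: [[0.006, -0.025, 1.0], [-1.0, 0.011, 0.006], [-0.011, -1.0, -0.025]]
contact_force: [0.4, -0.1, -0.2]
grip_width: 0.0856
```

```bash
python3 d.py .5335 -.2715 .045
```

```text
pos [ 0.53 -0.27  0.17] t 14.7 w 0.08563895052002596 F [ 0.36 -0.08 -0.18] tau [ -1.08 -37.08 -36.1   -0.16  -0.01  -0.1 ] q [-34.33   2.    99.23  -0.31  80.3  -34.61]
travel mm [  1.94 126.82  10.95] rot [ 1.44  0.34 -0.61]
```

Request:
{"name": "move_arm", "arguments": {"plan": [{"claw": -1, "travel": [1, 0, 8], "rotation": [1.4, 0.3, -0.6]}, {"claw": -1, "travel": [0, 20, 0], "rotation": [0, 0, 0]}, {"claw": -1, "travel": [0, 20, 0], "rotation": [0, 0, 0]}, {"claw": -1, "travel": [0, 15, 0], "rotation": [0, 0, 0]}, {"claw": -1, "travel": [0, 0, 0], "rotation": [0, 0, 0]}]}}

```text
clock: 15.2
eef_pos: [0.536, -0.2654, 0.1127]
tcp_rot: [[0.005, 0.002, 1.0], [-1.0, 0.003, 0.005], [-0.003, -1.0, 0.002]]
contact_force: [-0.8, 0.4, -0.6]
grip_width: 0.0854
```

```bash
python3 d.py .5335 -.2715 .045
```

```text
pos [ 0.54 -0.27  0.11] t 15.2 w 0.08539632131710985 F [-0.85  0.36 -0.61] tau [ -0.26 -39.09 -35.53   0.    -0.19  -0.  ] q [-33.57   5.15 101.92   0.22  72.9  -33.91]
travel mm [ 6.26 67.63 -2.7 ] rot [-0.14  0.28 -0.16]
```

Request:
{"name": "move_arm", "arguments": {"plan": [{"claw": -1, "travel": [6, 15, -3], "rotation": [0, 0.2, -0.1]}, {"claw": -1, "travel": [0, 20, 0], "rotation": [0, 0, 0]}, {"claw": -1, "travel": [0, 15, 0], "rotation": [0, 0, 0]}, {"claw": -1, "travel": [0, 0, 0], "rotation": [0, 0, 0]}]}}

```text
clock: 15.6
eef_pos: [0.5345, -0.271, 0.0612]
tcp_rot: [[0.004, 0.006, 1.0], [-1.0, -0.001, 0.004], [0.001, -1.0, 0.006]]
contact_force: [0.5, 0.5, 0.3]
grip_width: 0.0856
```

```bash
python3 d.py .5335 -.2715 .045
```

```text
pos [ 0.53 -0.27  0.06] t 15.6 w 0.08561957194503052 F [0.52 0.45 0.28] tau [ -0.07 -40.12 -33.85   0.    -0.21  -0.  ] q [-34.05   8.69 103.48   0.13  67.52 -34.31]
travel mm [ 0.5  16.18 -1.1 ] rot [-0.32  0.21  0.07]
```

Request:
{"name": "move_arm", "arguments": {"plan": [{"claw": -1, "travel": [0.5, 14, -1], "rotation": [-0.3, 0.2, 0]}, {"claw": -1, "travel": [0, 0, 0], "rotation": [0, 0, 0]}, {"claw": 1, "travel": [0, -0.5, 0], "rotation": [0, 0, 0]}, {"claw": 1, "travel": [0, -0.5, 0], "rotation": [0, 0, 0]}, {"claw": 1, "travel": [0, -0.5, 0], "rotation": [0, 0, 0]}, {"claw": 1, "travel": [0, -0.5, 0], "rotation": [0, 0, 0]}, {"claw": 1, "travel": [0, -0.5, 0], "rotation": [0, 0, 0]}, {"claw": 1, "travel": [0, -0.5, 0], "rotation": [0, 0, 0]}]}}

```text
clock: 16.4
eef_pos: [0.5338, -0.2721, 0.0503]
tcp_rot: [[-0.0, 0.001, 1.0], [-1.0, -0.002, -0.0], [0.002, -1.0, 0.001]]
contact_force: [-0.7, 0.6, -3.0]
grip_width: 0.0589
```

```bash
python3 d.py .5335 -.2715 .045
```

```text
pos [ 0.53 -0.27  0.05] t 16.4 w 0.05894941188699482 F [-0.66  0.64 -3.02] tau [ -0.01 -41.59 -34.04  -0.01  -0.02  -0.  ] q [-34.09   9.64 103.6   -0.08  66.67 -34.03]
travel mm [-0.58  5.3  -0.27] rot [-0.04 -0.03  0.12]
```

Request:
{"name": "move_arm", "arguments": {"plan": [{"claw": 1, "travel": [0, -12, 0], "rotation": [0, 0, 0]}, {"claw": 1, "travel": [0, -15, 0], "rotation": [0, 0, 0]}, {"claw": 1, "travel": [0, -10, 0], "rotation": [0, 0, 0]}, {"claw": 1, "travel": [0, -0.7, 0], "rotation": [0, 0, 0]}, {"claw": 1, "travel": [0, -0.7, 0], "rotation": [0, 0, 0]}, {"claw": 1, "travel": [0, -0.7, 0], "rotation": [0, 0, 0]}, {"claw": 1, "travel": [0, -0.7, 0], "rotation": [0, 0, 0]}, {"claw": 1, "travel": [0, -0.7, 0], "rotation": [0, 0, 0]}]}}

```text
clock: 17.2
eef_pos: [0.5339, -0.272, 0.0952]
tcp_rot: [[-0.0, 0.002, 1.0], [-1.0, -0.003, -0.0], [0.003, -1.0, 0.002]]
contact_force: [-0.1, -0.2, -2.9]
grip_width: 0.059
```

```bash
python3 - <<'E'
from h import *
p,d=read_camera("scene");cv2.imwrite("pics/s7.png",p)
F=[get_obs()["contact_force"]]
for i in range(2): read_camera("scene");F.append(get_obs()["contact_force"])
print(np.round(F,2).tolist())
E
python3 d.py .5338 -.2718 .05
```

```text
[[0.29, -0.03, -2.9], [-0.48, 0.38, -3.65], [0.71, 0.72, -2.7]]
pos [ 0.53 -0.27  0.1 ] t 17.35 w 0.05879313520841401 F [ 0.71  0.72 -2.7 ] tau [  0.   -40.64 -35.59  -0.    -0.01  -0.  ] q [-34.08   6.37 102.42  -0.08  71.04 -34.03]
travel mm [-0.37 45.18 -0.23] rot [-0.1  -0.02  0.16]
```

View pics/s7.png

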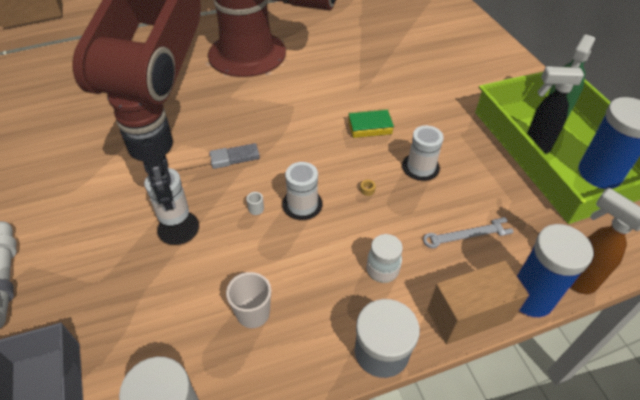

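The right tin is lifted to about (168,200) and weighs about 3 N. That makes the left tin the heaviest, so the right one goes back.

Request:
{"name": "move_arm", "arguments": {"plan": [{"claw": 1, "travel": [0, 14, 0], "rotation": [0, 0, 0]}, {"claw": 1, "travel": [0, 14, 0], "rotation": [0, 0, 0]}, {"claw": 1, "travel": [0, 6, 0], "rotation": [0, 0, 0]}, {"claw": 1, "travel": [0, 3, 0], "rotation": [0, 0, 0]}, {"claw": 1, "travel": [0, 1, 0], "rotation": [0, 0, 0]}, {"claw": 1, "travel": [0, 0, 0], "rotation": [0, 0, 0]}]}}

```text
clock: 17.95
eef_pos: [0.5325, -0.2712, 0.0511]
tcp_rot: [[-0.0, -0.002, 1.0], [-1.0, -0.0, -0.0], [0.0, -1.0, -0.002]]
contact_force: [-0.3, -0.6, -3.6]
grip_width: 0.0586
```

```bash
python3 d.py .5335 -.2718 .05
```

```text
pos [ 0.53 -0.27  0.05] t 17.95 w 0.058555799939563155 F [-0.3  -0.59 -3.6 ] tau [ -0.01 -41.23 -33.8   -0.01   0.     0.  ] q [-34.09   9.51 103.66  -0.08  66.92 -34.03]
travel mm [0.6  1.08 0.98] rot [ 0.12 -0.03  0.01]
```

Request:
{"name": "move_arm", "arguments": {"plan": [{"claw": 1, "travel": [0, 1, 1], "rotation": [0.1, 0, 0]}, {"claw": 1, "travel": [0, 1, 0], "rotation": [0, 0, 0]}, {"claw": 1, "travel": [0, 0.7, 0], "rotation": [0, 0, 0]}]}}

```text
clock: 18.25
eef_pos: [0.5344, -0.2717, 0.0494]
tcp_rot: [[-0.0, 0.002, 1.0], [-1.0, -0.001, -0.0], [0.001, -1.0, 0.002]]
contact_force: [-0.7, 0.2, -3.0]
grip_width: 0.059
```

Request:
{"name": "move_arm", "arguments": {"plan": [{"claw": 1, "travel": [0, 1, 0], "rotation": [0, 0, 0]}, {"claw": 1, "travel": [0, 0.7, 0], "rotation": [0, 0, 0]}]}}

```text
clock: 18.45
eef_pos: [0.5347, -0.2719, 0.0485]
tcp_rot: [[-0.0, 0.002, 1.0], [-1.0, -0.002, -0.0], [0.002, -1.0, 0.002]]
contact_force: [-3.1, 0.8, 1.7]
grip_width: 0.059
```

Request:
{"name": "move_arm", "arguments": {"plan": [{"claw": 0, "travel": [0, -0.5, 0], "rotation": [0, 0, 0]}, {"claw": -1, "travel": [0, -0.5, 0], "rotation": [0, 0, 0]}, {"claw": -1, "travel": [0, -0.5, 0], "rotation": [0, 0, 0]}, {"claw": -1, "travel": [0, -0.5, 0], "rotation": [0, 0, 0]}, {"claw": -1, "travel": [0, -0.5, 0], "rotation": [0, 0, 0]}]}}

```text
clock: 18.95
eef_pos: [0.5367, -0.2732, 0.0538]
tcp_rot: [[-0.0, 0.007, 1.0], [-1.0, -0.005, -0.0], [0.005, -1.0, 0.007]]
contact_force: [1.1, 0.3, -0.4]
grip_width: 0.0857
```

```bash
python3 d.py .5341 -.2717 .18
```

```text
pos [ 0.54 -0.27  0.05] t 18.95 w 0.08566416524988138 F [ 1.09  0.33 -0.44] tau [  0.   -39.74 -32.49  -0.    -0.03   0.  ] q [-34.05   9.52 103.35  -0.01  66.65 -34.03]
travel mm [  -0.91 -126.21   -1.7 ] rot [-0.39 -0.02  0.28]
```

Request:
{"name": "move_arm", "arguments": {"plan": [{"claw": -1, "travel": [-1, -5, -2], "rotation": [-0.4, 0, 0.3]}, {"claw": -1, "travel": [0, -25, 0], "rotation": [0, 0, 0]}, {"claw": -1, "travel": [0, -35, 0], "rotation": [0, 0, 0]}, {"claw": -1, "travel": [0, -35, 0], "rotation": [0, 0, 0]}, {"claw": -1, "travel": [0, -35, 0], "rotation": [0, 0, 0]}, {"claw": -1, "travel": [0, 0, 0], "rotation": [0, 0, 0]}]}}

```text
clock: 19.55
eef_pos: [0.5337, -0.2718, 0.1946]
tcp_rot: [[-0.0, -0.003, 1.0], [-1.0, 0.003, -0.0], [-0.003, -1.0, -0.003]]
contact_force: [0.5, -0.8, 0.3]
grip_width: 0.0854
```

```bash
python3 d.py .5415 .2516 .18;python3 - <<'E'
from h import *
p,d=read_camera("scene");cv2.imwrite("pics/s8.png",p)
np.save("s8d.npy",d);w=cloud("scene",d)
for (u,v) in [(424,132),(301,170),(170,193)]:
    c=w[v,u]; m=(np.hypot(w[...,0]-c[0],w[...,1]-c[1])<.06)&(abs(w[...,2]-c[2])<.006)
    print(circ(w[m][:,:2]),np.median(w[m][:,2]))
E
```

```text
pos [ 0.53 -0.27  0.19] t 19.55 w 0.08540944864203667 F [ 0.5  -0.81  0.28] tau [  0.1  -35.01 -33.78   0.     0.34   0.  ] q [-34.11   1.1   97.92   0.02  81.22 -34.09]
travel mm [-523.35   16.04    7.6 ] rot [ 0.2  -0.03 -0.16]
(0.5424986481666565, 0.2517454922199249, 0.032035499811172485) 0.09549605994779942
(0.5572327375411987, -0.023161502555012703, 0.03260647505521774) 0.09507608497742946
(0.5359637141227722, -0.2710333466529846, 0.03153229132294655) 0.09495756580768305
```

View pics/s8.png

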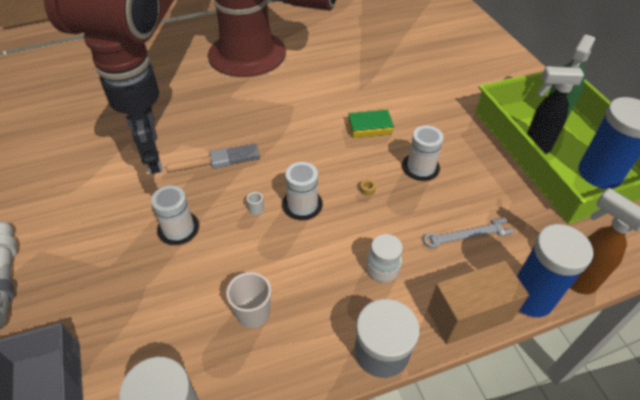

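All three tins stand upright on their mats, each within 3 mm of where it started. Now I go back to the left tin.

Request:
{"name": "move_arm", "arguments": {"plan": [{"claw": -1, "travel": [-40, -2, 1], "rotation": [0, 0, 0]}, {"claw": -1, "travel": [-48, -2, 1], "rotation": [0, 0, 0]}, {"claw": -1, "travel": [-48, -2, 1], "rotation": [0, 0, 0]}, {"claw": -1, "travel": [-48, -2, 1], "rotation": [0, 0, 0]}, {"claw": -1, "travel": [-48, -2, 1], "rotation": [0, 0, 0]}, {"claw": -1, "travel": [-48, -2, 1], "rotation": [0, 0, 0]}, {"claw": -1, "travel": [-48, -2, 1], "rotation": [0, 0, 0]}, {"claw": -1, "travel": [-48, -2, 1], "rotation": [0, 0, 0]}, {"claw": -1, "travel": [-48, -2, 1], "rotation": [0, 0, 0]}, {"claw": -1, "travel": [0, 0, 0], "rotation": [0, 0, 0]}]}}

```text
clock: 20.6
eef_pos: [0.5358, 0.1677, 0.2003]
tcp_rot: [[-0.007, -0.026, 1.0], [-1.0, 0.008, -0.007], [-0.008, -1.0, -0.026]]
contact_force: [-0.3, -1.2, -0.3]
grip_width: 0.0852
```

```bash
python3 d.py .542 .2516 .18
```

```text
pos [0.54 0.17 0.2 ] t 20.6 w 0.085217044188727 F [-0.29 -1.16 -0.3 ] tau [  1.64 -33.64 -36.6    0.38   0.05   0.27] q [  9.44  -3.57 101.98   0.7   82.98   9.73]
travel mm [-83.77  20.77   6.21] rot [ 1.49 -0.38 -0.45]
```

Request:
{"name": "move_arm", "arguments": {"plan": [{"claw": -1, "travel": [-35, 5, 2], "rotation": [1.5, -0.4, -0.4]}, {"claw": -1, "travel": [-30, 5, 2], "rotation": [0, 0, 0]}, {"claw": -1, "travel": [-15, 5, 1], "rotation": [0, 0, 0]}, {"claw": -1, "travel": [0, 0, 0], "rotation": [0, 0, 0]}]}}

```text
clock: 21.0
eef_pos: [0.5382, 0.2493, 0.1795]
tcp_rot: [[0.002, -0.007, 1.0], [-1.0, -0.004, 0.002], [0.004, -1.0, -0.007]]
contact_force: [1.1, 0.6, 0.7]
grip_width: 0.0853
```

```bash
python3 d.py .542 .2516 .042
```

```text
pos [0.54 0.25 0.18] t 21.0 w 0.08526030641676861 F [1.07 0.56 0.74] tau [  0.99 -37.18 -36.72   0.14  -0.08   0.11] q [17.71  1.15 99.37 -0.09 79.94 17.61]
travel mm [ -2.83 137.43   4.77] rot [0.4  0.11 0.22]
```

Request:
{"name": "move_arm", "arguments": {"plan": [{"claw": -1, "travel": [-2, 5, 3], "rotation": [0.4, 0, 0.2]}, {"claw": -1, "travel": [0, 22, 0], "rotation": [0, 0, 0]}, {"claw": -1, "travel": [0, 22, 0], "rotation": [0, 0, 0]}, {"claw": -1, "travel": [0, 15, 0], "rotation": [0, 0, 0]}, {"claw": -1, "travel": [0, 0, 0], "rotation": [0, 0, 0]}]}}

```text
clock: 21.5
eef_pos: [0.5427, 0.2452, 0.1121]
tcp_rot: [[-0.004, 0.001, 1.0], [-1.0, -0.003, -0.004], [0.003, -1.0, 0.001]]
contact_force: [0.4, 0.3, -0.6]
grip_width: 0.0852
```

```bash
python3 d.py .542 .2516 .045
```

```text
pos [0.54 0.25 0.11] t 21.5 w 0.08516624970506444 F [ 0.37  0.3  -0.55] tau [  0.07 -38.71 -35.31  -0.01  -0.18   0.  ] q [ 17.23   4.9  102.24  -0.16  72.86  17.5 ]
travel mm [-6.57 67.09 -0.76] rot [-0.04 -0.22  0.15]
```

Request:
{"name": "move_arm", "arguments": {"plan": [{"claw": -1, "travel": [-6.5, 15, -1], "rotation": [0, -0.2, 0.1]}, {"claw": -1, "travel": [0, 20, 0], "rotation": [0, 0, 0]}, {"claw": -1, "travel": [0, 15, 0], "rotation": [0, 0, 0]}, {"claw": -1, "travel": [0, 0, 0], "rotation": [0, 0, 0]}]}}

```text
clock: 21.9
eef_pos: [0.5437, 0.2515, 0.0612]
tcp_rot: [[-0.002, 0.005, 1.0], [-1.0, 0.001, -0.002], [-0.001, -1.0, 0.005]]
contact_force: [-0.3, -0.5, -0.4]
grip_width: 0.0854
```

```bash
python3 d.py .542 .2516 .044
```

```text
pos [0.54 0.25 0.06] t 21.9 w 0.08537592785572568 F [-0.34 -0.54 -0.36] tau [ -0.14 -40.11 -33.85  -0.01  -0.21   0.  ] q [ 17.73   8.7  103.47  -0.04  67.57  17.87]
travel mm [-0.08 17.24 -1.77] rot [-0.26 -0.13 -0.04]
```

Request:
{"name": "move_arm", "arguments": {"plan": [{"claw": -1, "travel": [0, 16, -1.7], "rotation": [-0.3, -0.1, 0]}, {"claw": -1, "travel": [0, 0, 0], "rotation": [0, 0, 0]}, {"claw": 1, "travel": [0, -0.5, 0], "rotation": [0, 0, 0]}, {"claw": 1, "travel": [0, -0.5, 0], "rotation": [0, 0, 0]}, {"claw": 1, "travel": [0, -0.5, 0], "rotation": [0, 0, 0]}, {"claw": 1, "travel": [0, -0.5, 0], "rotation": [0, 0, 0]}, {"claw": 1, "travel": [0, -0.5, 0], "rotation": [0, 0, 0]}, {"claw": 1, "travel": [0, -0.5, 0], "rotation": [0, 0, 0]}], "grip_force": 60}}

```text
clock: 22.7
eef_pos: [0.5412, 0.2517, 0.0467]
tcp_rot: [[-0.0, -0.002, 1.0], [-1.0, 0.001, -0.0], [-0.001, -1.0, -0.002]]
contact_force: [0.7, 0.3, -5.5]
grip_width: 0.0598
```

```bash
python3 d.py .542 .2516 .044
```

```text
pos [0.54 0.25 0.05] t 22.7 w 0.05975129698472611 F [ 0.69  0.34 -5.48] tau [  0.02 -42.97 -34.95   0.     0.15   0.  ] q [ 17.76   9.76 103.86   0.08  66.49  17.73]
travel mm [0.1  2.68 0.77] rot [ 0.13 -0.   -0.04]
```

Request:
{"name": "move_arm", "arguments": {"plan": [{"claw": 1, "travel": [0, -12, 0], "rotation": [0, 0, 0]}, {"claw": 1, "travel": [0, -20, 0], "rotation": [0, 0, 0]}, {"claw": 1, "travel": [0, -25, 0], "rotation": [0, 0, 0]}, {"claw": 1, "travel": [0, -25, 0], "rotation": [0, 0, 0]}, {"claw": 1, "travel": [0, -20, 0], "rotation": [0, 0, 0]}, {"claw": 1, "travel": [0, -12, 0], "rotation": [0, 0, 0]}, {"claw": 1, "travel": [0, -6, 0], "rotation": [0, 0, 0]}, {"claw": 1, "travel": [0, -1, 0], "rotation": [0, 0, 0]}, {"claw": 1, "travel": [0, -1, 0], "rotation": [0, 0, 0]}, {"claw": 1, "travel": [0, -1, 0], "rotation": [0, 0, 0]}]}}

```text
clock: 23.7
eef_pos: [0.5366, 0.25, 0.1713]
tcp_rot: [[-0.0, -0.015, 1.0], [-1.0, -0.003, -0.0], [0.003, -1.0, -0.015]]
contact_force: [-0.5, 0.1, -6.7]
grip_width: 0.0594
```

```bash
python3 d.py .542 .2516 .18;python3 - <<'E'
from h import *
for n in ("scene","top"):
    p,d=read_camera(n);cv2.imwrite(f"pics/{n}9.png",p)
    w=cloud(n,d)
    if n=="scene":
        for (u,v) in [(301,170),(170,193)]:
            c=w[v,u]; m=(np.hypot(w[...,0]-c[0],w[...,1]-c[1])<.06)&(abs(w[...,2]-c[2])<.006)
            print(circ(w[m][:,:2]),np.median(w[m][:,2]))
        m=(np.hypot(w[...,0]-.5415,w[...,1]-.2514)<.036)&(w[...,2]>.05);print("lowest held",np.percentile(w[m][:,2],[0,1,5]))
    print(get_obs()["contact_force"])
E
python3 d.py .542 .2516 .18
```

```text
pos [0.54 0.25 0.17] t 23.7 w 0.05943387680441726 F [-0.54  0.09 -6.66] tau [  0.01 -41.2  -39.79   0.     0.07   0.  ] q [17.74  1.65 99.66  0.08 79.57 17.74]
travel mm [-1.61 -8.83  5.25] rot [ 0.86 -0.01  0.2 ]
(0.5584245920181274, -0.02396373264491558, 0.03181159496307373) 0.09514604520380081
(0.5361686944961548, -0.2718607783317566, 0.031850267201662064) 0.09495705218944141
lowest held [0.12855771 0.13357875 0.14617004]
[ 0.04756883 -0.50742487 -6.96019145]
[ 0.14910835 -0.15522983 -6.66917048]
pos [0.54 0.25 0.17] t 23.8 w 0.05951169322248651 F [ 0.15 -0.16 -6.67] tau [  0.01 -41.17 -39.76   0.     0.09   0.  ] q [17.74  1.66 99.67  0.08 79.57 17.74]
travel mm [-1.62 -8.98  5.3 ] rot [ 0.88 -0.01  0.2 ]
```

View pics/scene9.png

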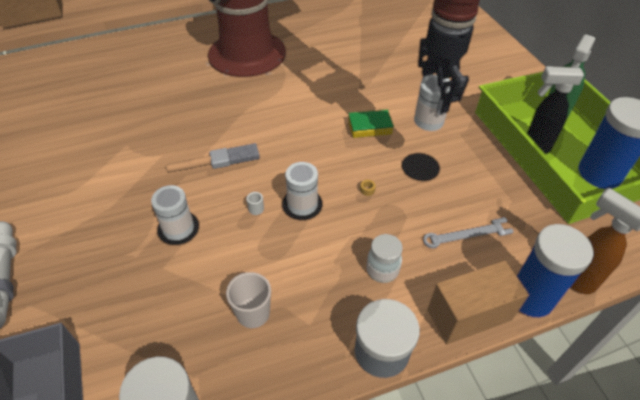

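The left tin is held upright at about (432,103), clear of its empty mat at (420,166). Its base is about 0.128 m up. The other two stand on their mats, and the loose things are where they were.

```bash
python3 -c "
from workcell import *
print(get_obs()['qd']);print(finish_job())"
```

```text
[ 0.00354728  0.04228845 -0.16408967  0.13919747 -0.17260632  0.05544519]
the job is handed in; nothing more can be done
None
```

I hefted the left, middle and right tins in that order and set each back on its own mat. They read about 6.7 N, 3.6 N and 3 N, so the left tin is the heaviest. I then gripped it again and handed the job in at 23.8 s while holding it upright.

**Last checks:**
- **Held tin:** its base was about 0.128 m above the board and the arm was still. The wrist force read 6.7 N, matching the first lift.
- **Other two tins:** both stand upright on their mats, with lids within about 3 mm of where they started.
- **Loose things:** the last scene picture shows none of them moved. I judged this by eye, not by measuring.

No check failed or disagreed. The hand-in reported no verdict.

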